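Feel the foot gap with a taper feeler and hold it for locking

TASK

Lower the foot of the press stand by pushing its red-balled lever all the way down. Then pick up the orange-handled tapered feeler, lay its blade on the stand's anvil plate and slide it, thin end first and straight, in between anvil and foot until it drags snugly under the sprung foot: just pinched, neither loose nor forced (a drag of some 4 to 10 newtons). Finish while still holding the feeler by its handle at that depth, so that the height can be locked, and leave the other things on the bench alone.

Things in the scene. Friction and masses are not known exactly. Their poses are not given: they have to be found in the camera images.
- press_stand: Fixed C-shaped stand: grey base 110x150x15 mm, steel anvil 60x60 mm with flat top 50 mm above the bench, green head (top 131 mm high). Origin: on the bench below the anvil's centre. +x: the way the blade slides in (mouth on the -x side, way through clear), world +y within 0.4 rad. Column 84 mm to -y, lever on the +y side.
- mouth (a point): Middle of the front edge of the anvil's flat top: 30 mm from the stand's axis on its -x side, 50 mm above the bench. Axes as the stand's. In front of it the anvil has a chamfer sloping down 6 mm and the foot an upturned lip.
- lift_lever (a joint): Foot lever, rad: 0 raised (starts 0 to 0.2), 1.0 fully lowered (end stop). Stays where left; about 3 N at the ball. Pivot parallel to the stand's x, 43 mm to +y of the stand's origin, 119 to 122 mm above the bench; lever points to +y, at 0 rising 54 degrees, at 1.0 three degrees below level. Lowering it brings the foot down 10 mm.
- lever_tip (a point): Centre of the red ball (20 mm diameter) at the lever's end, 78 mm from the pivot.
- foot: Steel foot plate 60x50x5 mm above the anvil; origin: centre of its underside, axes as the stand's. With the lever down its underside rests 4 to 7 mm above the anvil (differs each time). It gives upward against a spring: about 2 N to lift it at all, then 5 N more per mm, at most 6 mm. Sliding the blade further then drags with 3 N at first touch, about 0.3 N more per mm.
- feeler: Loose tapered feeler, 0.12 kg, lying flat. Origin: underside centre of its orange handle, 90x24x28 mm (x,y,z). Steel blade along +x from the handle: 120 long, 18 wide, underside flat and level with the handle's, 2.5 thick at the tip rising evenly to 10.5, so it meets the lowered foot with the tip 22 to 68 mm past the mouth. +x starts toward world +y within 0.6 rad.
- feeler_tip (a point): Underside of the blade's thin end, 165 mm along +x from the feeler's origin.
- sanding_block: Loose brown sanding block, 62 x 115 x 34 mm, a bystander. Origin: underside centre.
- caliper: Loose steel caliper lying flat, 72 x 230 x 9 mm, a bystander. Origin: underside centre.

How it is judged:
By the outcome, as a careful person would: the job done as asked, in the order asked, and still so for the second after the job is handed in, while the arm keeps its last pose, push and grip.
It also fails if it takes over 59 s, if anything falls off the work surface, if the arm or the gripper's body presses on something with over 40 N, if the wrist force passes 120 N, or if a joint passes its speed limit or range.

ROBOT

A 6-joint arm with a two-finger parallel gripper is mounted at the origin on a cart in front of the work surface, level with it; the furniture and walls round the work are solid. World frame = base frame: x ahead of the robot, y to its left, z up, the work surface at z = 0. Lengths are in m, angles in rad, forces in N, time in s.
With the tool pointing down it reaches from about 0.325 to 0.775 m from the base axis. Payload 5.5 kg.
Tool frame: the origin (TCP) lies at the very end of the fingers, on their centre line; the grasp point (between the pads) lies 19 mm behind it (hold_point_z is the distance from the TCP to the grasp point, in m); z points along the fingers, y is the direction in which the jaws open and shut (so a half turn about z gives the same grasp; the last joint's range is limited). The gripper opens to 88 mm and grips with 3 to 60 N. Pads are 20 mm wide; open, the fingers measure 115 mm over their backs; the gripper's body (75 mm by 178 mm) begins 61 mm behind the grasp point.
Start: joints at [1.16, 0.091, 1.231, -0, 1.82, -0.057], TCP at [0.208, 0.563, 0.195] pointing down, gripper open.
Joint ranges: [-2.87, 2.87], [-0.86, 2.18], [0.17, 2.46], [-1.51, 4.65], [0.06, 2.69], [-2.65, 2.65]. Speed limits (rad/s): [2.57, 2.57, 3.01, 3.14, 3.14, 3.14].

INTERFACE

Orientations are given as a 3x3 rotation matrix whose columns are the frame's x, y, z axes.
In Python, from bench import get_obs, read_camera, job_done, hold_point_z gives the robot as it stands.
- The arm moves only by the tool drive_tool, never from a script. Its argument "series" is a list of rows, each an object with "travel": the shift along the world's x, y, z in m, a list of three; "roll": the turn about the world's z in degrees. In form: [{"travel": [tx, ty, tz], "roll": roll}, ...]. A call has 1 to 20 rows; each row shifts and turns the commanded pose from where the row before left it; what a row does not reach is not made up. A row lasts 1/12 s, in which the tool goes at most 41.7 mm and 7.16 degrees, less where a joint would pass 70% of its speed; a pose out of reach is approached as far as the arm can. A call with a gripper value outside its range is refused whole. "claw" is the closure in counts, from 0 (fully open) to 255 (shut), set as the call begins (left out, the last holds). The fingers move at their own pace and stop on an object; the grip force is fixed at half the most. Time passes only in rows, so rows that do not move let the fingers close. It gives the time, the measured TCP pose, the force and the opening at its end, in the units of the state.
- get_obs(): the state, without advancing time (a new reading comes with each control period).
- read_camera(name): name is "scene" or "top" or "wrist"; returns a dict with "image" (400x640x3 uint8, red, green, blue), "range_z" (400x640 float32, m along the optical axis (not along the pixel's ray), 0 where there is no reading), "fx", "fy", "cx", "cy" (pixels), "xyz" and "attitude" of the camera in the world. Camera axes: x right, y up, looking along -z (the intrinsics and any distortion apply to the point x, -y, -z); pixel columns grow to the right and rows downward; lengths in m; the calibration is good to about 2 mm. A picture is of the moment at which its call begins.
- job_done(): hands the job in, once; it reports no verdict.
The state is a dict: "time_s": time; "q": joint angles; "joint_vel": joint speeds; "tau": joint torques, N m; "eef_pos": TCP position; "orientation": TCP orientation; "ft_force": force on the tool from outside, world axes, zero at the start; "ft_torque": the same for the moment, N m; "grip_width": finger opening in m.
Only numpy, scipy, OpenCV 4.12 (cv2) and the standard library are available. Lean on these libraries where they do the work, as an engineer would, in place of code of your own. Each camera call takes 0.05 s, during which the arm holds its last target. There are 200 camera calls.

## Working session

There is one attempt and no reset: what is moved stays moved. The work goes in short steps, Python scripts to look and compute and a tool call to move; the robot and the scene stay as the last step left them, time stands still between calls to the robot, and variables do not carry over. Pictures are saved under pics/ and viewed, about 8 in all and at most 12, crops included, and the job is handed in when it is done.

Besides the shell and the picture viewer there is one more tool, called after "Call:" by a JSON object that holds its "method" and its "body", one argument or row to a line. drive_tool: Moves the arm, as the interface text tells. Its arguments: {"type":"object","properties":{"series":{"type":"array"},"claw":{"type":"number"}},"required":["series"]}

```bash
mkdir -p pics; cat > h.py <<'E'
import numpy as np, cv2
from bench import get_obs, read_camera, job_done, hold_point_z
def cloud(c):
    v,u=np.mgrid[0:400,0:640]; z=c["range_z"]
    p=np.stack([(u-c["cx"])/c["fx"]*z,-(v-c["cy"])/c["fy"]*z,-z],-1)
    return p@np.array(c["attitude"]).T+np.array(c["xyz"]), z>0
def save(c,n): cv2.imwrite("pics/"+n,c["image"][:,:,::-1])
E
python3 - <<'E'
from h import *
for n in("top","scene"):
    c=read_camera(n); save(c,n+"1.png"); P,ok=cloud(c); np.savez(n+"1.npz",P=P,ok=ok,im=c["image"])
    print(n,{k:c[k] for k in c if k not in("image","range_z")})
print(get_obs(),hold_point_z)
E
```

```text
top {'fx': 398.9984898594354, 'fy': 398.9984898594354, 'cx': 311.37829648721174, 'cy': 204.3897670214343, 'xyz': array([ 0.49500436, -0.02797806,  0.99200639]), 'attitude': array([[-1.89100208e-02,  9.91902386e-01, -1.25586891e-01],
       [-9.99817700e-01, -1.90920398e-02, -2.45776849e-04],
       [-2.64149657e-03,  1.25559349e-01,  9.92082594e-01]])}
scene {'fx': 436.0263791327819, 'fy': 436.0263791327819, 'cx': 323.65026687904407, 'cy': 193.35133457961263, 'xyz': array([ 0.17407434, -0.58554248,  0.66155592]), 'attitude': array([[ 0.78856838,  0.37613102, -0.48650319],
       [-0.61486982,  0.46972583, -0.63347672],
       [-0.00974713,  0.79867584,  0.60168255]])}
{'time_s': 0.1, 'q': array([ 1.16030019e+00,  9.18269107e-02,  1.23177142e+00, -2.59962961e-05,
        1.81977538e+00, -5.67199273e-02]), 'joint_vel': array([-0.00166668, -0.00022688, -0.00335315, -0.00102707,  0.00226073,
        0.00010074]), 'tau': array([ 1.99281843e-03, -4.47860634e+01, -4.07566345e+01,  7.00017437e-02,
        2.84913549e-02, -1.36616877e-04]), 'eef_pos': array([0.20776409, 0.56255136, 0.19359067]), 'orientation': array([[-9.38068928e-01,  3.46447995e-01, -6.87655387e-04],
       [ 3.46448669e-01,  9.38067492e-01, -1.64314799e-03],
       [ 7.58018373e-05, -1.77962337e-03, -9.99998414e-01]]), 'ft_force': array([-0.06408548, -0.14458893,  0.31069896]), 'ft_torque': array([-0.0112993 , -0.01260554, -0.00910541]), 'grip_width': 0.08757391866759034} 0.0187
```

```bash
python3 - <<'E'
import cv2,numpy as np
a=cv2.imread("pics/top1.png");b=cv2.imread("pics/scene1.png")
cv2.imwrite("pics/both1.png",cv2.resize(np.vstack([a,b]),(480,600),interpolation=cv2.INTER_AREA))
E
```

```text
(no output)
```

View pics/top1.png

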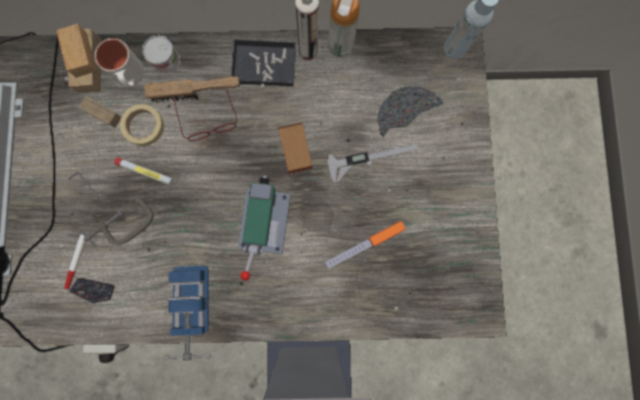

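View pics/scene1.png

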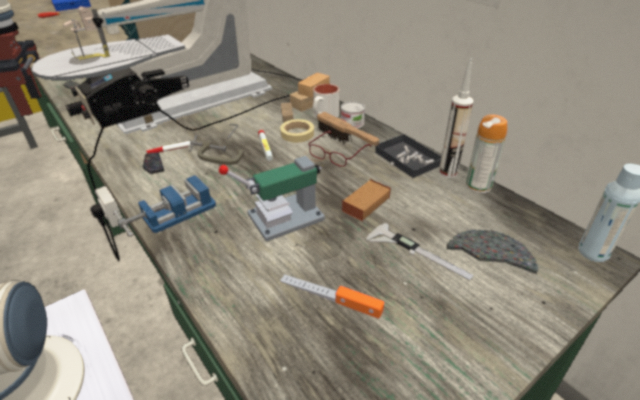

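```bash
python3 - <<'E'
from h import *
for n in("top","scene"):
    d=np.load(n+"1.npz"); P,ok,im=d["P"],d["ok"],d["im"].astype(int)
    hsv=cv2.cvtColor(d["im"],cv2.COLOR_RGB2HSV)
    h,s,v=[hsv[...,i].astype(int) for i in range(3)]
    print(n, "bench z", [np.round(P[r,c],3) for r,c in((150,450),(300,400))] if n=="top" else "")
    u=np.arange(640)[None,:]; r=np.arange(400)[:,None]
    boxes=dict(top=dict(orange=(360,410,215,255),red=(235,255,265,285),green=(238,280,180,250)),
      scene=dict(orange=(325,390,280,320),red=(212,232,160,180),green=(245,325,155,200)))[n]
    for k,(a,b,c,e) in boxes.items():
        w=(u>=a)&(u<b)&(r>=c)&(r<e)&ok
        m=w&{"orange":(h<16)&(s>170)&(v>150),"red":((h<8)|(h>172))&(s>140),"green":(h>60)&(h<95)&(s>70)}[k]
        Q=P[m]
        print(k,m.sum(),"med",np.round(np.median(Q,0),4),"z pct",np.round(np.percentile(Q[:,2],[5,50,90,95]),4))
        zt=np.percentile(Q[:,2],90); T=Q[abs(Q[:,2]-zt)<.006]
        if k!="red":
            rc=cv2.minAreaRect((T[:,:2]*1000).astype(np.float32)); print("  rect",np.round(rc[0],1),np.round(rc[1],1),round(rc[2],1))
    # blade + base/anvil
    if n=="top":
        w=(u>=315)&(u<385)&(r>=230)&(r<275)&ok&(s<45)&(v>120)&(P[...,2]>-0.01)&(P[...,2]<.03)
        print("blade",w.sum()); rc=cv2.minAreaRect((P[w][:,:2]*1000).astype(np.float32)); print(rc)
    Pz=P[...,2]; S=(abs(P[...,0]-.48)<.14)&(abs(P[...,1]-.08)<.12)&ok
    for lo,hi,nm in((.008,.022,"base"),(.044,.056,"anvil"),(.125,.137,"head")):
        m=S&(Pz>lo)&(Pz<hi); m=cv2.morphologyEx(m.astype(np.uint8),cv2.MORPH_OPEN,np.ones((2,2)))>0
        Q=P[m]
        if len(Q)>10:
            rc=cv2.minAreaRect((Q[:,:2]*1000).astype(np.float32)); print(nm,len(Q),np.round(Q.mean(0),4),np.round(rc[0],1),np.round(rc[1],1),round(rc[2],1))
E
python3 - <<'E'
import cv2
a=cv2.imread("pics/top1.png")[170:290,225:425];b=cv2.imread("pics/scene1.png")[140:330,205:405]
import numpy as np
a=cv2.resize(a,None,fx=3,fy=3,interpolation=cv2.INTER_CUBIC)
cv2.imwrite("pics/crop1.png",a)
E
```

```text
top bench z [array([ 0.754, -0.384, -0.001]), array([ 0.382, -0.239, -0.001])]
orange 291 med [ 0.5436 -0.2087  0.0274] z pct [0.0243 0.0274 0.03   0.0305]
  rect [ 543.4 -208.7] [20.3 84.4] 26.9
red 61 med [0.4576 0.1074 0.1842] z pct [0.1801 0.1842 0.1871 0.1874]
green 1046 med [0.572  0.0891 0.1282] z pct [0.1251 0.1282 0.1302 0.1307]
  rect [584.1  88.8] [ 49.9 124.9] 81.8
blade 901
((498.14385986328125, -118.10405731201172), (167.48406982421875, 102.96249389648438), 88.85134887695312)
base 750 [0.5588 0.0711 0.023 ] [558.7  60.6] [182.5 119.7] 87.5
anvil 28 [0.5363 0.0617 0.0777] [535.4  19.1] [108.6  59.8] 78.2
head 1142 [0.5619 0.09   0.1274] [557.2  53.2] [164.4 121.5] 89.0
scene bench z 
orange 733 med [ 0.5388 -0.2137  0.0275] z pct [0.0099 0.0275 0.0297 0.0302]
  rect [ 541.8 -210.2] [25.8 87.4] 27.1
red 67 med [0.4541 0.1045 0.1836] z pct [0.1766 0.1836 0.1872 0.1876]
green 1341 med [0.5725 0.0719 0.1251] z pct [0.0972 0.1251 0.1302 0.1307]
  rect [585.6  89.2] [ 53.1 133.7] 81.3
base 1004 [0.5564 0.0638 0.0187] [ 417.5 -234.8] [841.  147.6] 65.2
anvil 349 [0.5467 0.0717 0.0495] [ 402.7 -251.1] [802.2 113.1] 63.7
head 782 [0.5608 0.0847 0.1299] [ 432.7 -187. ] [941.1 131.7] 65.0
```

View pics/crop1.png

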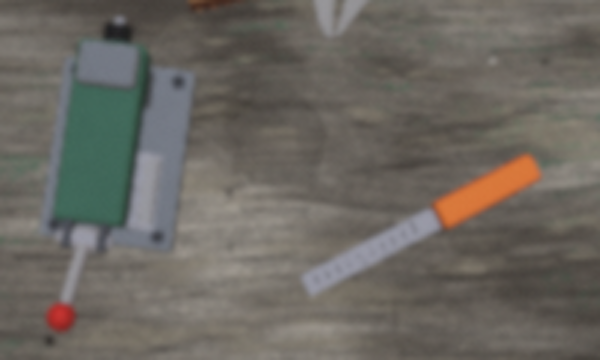

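Top view: stand head around (263,217), red ball (245,276), orange handle (387,235), blade tip (328,265). The measured positions are:
- **Ball centre:** about (0.457, 0.109, 0.178).
- **Stand:** yaw about 81.6°, origin about (0.553, 0.094).
- **Feeler handle:** about (0.543, -0.209), yaw 117°.

These sizes and heights match what was given, so I'm going to the lever.

Call:
{"method": "drive_tool", "body": {
  "series": [
    {"travel":[0.0177,-0.0325,0.0015],"roll":-3.06},
    {"travel":[0.0177,-0.0325,0.0015],"roll":-3.06},
    {"travel":[0.0177,-0.0325,0.0015],"roll":-3.06},
    {"travel":[0.0177,-0.0325,0.0015],"roll":-3.06},
    {"travel":[0.0177,-0.0325,0.0015],"roll":-3.06},
    {"travel":[0.0177,-0.0325,0.0015],"roll":-3.06},
    {"travel":[0.0177,-0.0325,0.0015],"roll":-3.06},
    {"travel":[0.0177,-0.0325,0.0015],"roll":-3.06},
    {"travel":[0.0177,-0.0325,0.0015],"roll":-3.06},
    {"travel":[0.0177,-0.0325,0.0015],"roll":-3.06},
    {"travel":[0.0177,-0.0325,0.0015],"roll":-3.06},
    {"travel":[0.0177,-0.0325,0.0015],"roll":-3.06},
    {"travel":[0.0177,-0.0325,0.0015],"roll":-3.06},
    {"travel":[0.0177,-0.0325,0.0015],"roll":-3.06},
    {"travel":[0,0,0],"roll":0},
    {"travel":[0,0,0],"roll":0}
  ],
  "claw": 255
}}

```text
time_s: 1.43
eef_pos: [0.456, 0.1064, 0.215]
orientation: [[-0.449, 0.893, -0.001], [0.893, 0.449, -0.0], [0.001, -0.001, -1.0]]
ft_force: [0.2, -0.3, 0.1]
grip_width: 0.0007
```

Call:
{"method": "drive_tool", "body": {
  "series": [
    {"travel":[0,0.002,-0.0135],"roll":0},
    {"travel":[0,0,-0.0125],"roll":0},
    {"travel":[-0.0035,0.0005,-0.0045],"roll":0},
    {"travel":[-0.0035,0.0005,-0.004],"roll":0},
    {"travel":[-0.004,0.0006,-0.0055],"roll":0},
    {"travel":[-0.004,0.0006,-0.0055],"roll":0},
    {"travel":[-0.003,0.0004,-0.006],"roll":0},
    {"travel":[-0.003,0.0004,-0.006],"roll":0},
    {"travel":[-0.0017,0.0003,-0.0066],"roll":0},
    {"travel":[-0.0017,0.0003,-0.0066],"roll":0},
    {"travel":[-0.0006,0,-0.0068],"roll":0},
    {"travel":[-0.0006,0,-0.0068],"roll":0},
    {"travel":[0,0,0],"roll":0}
  ]
}}

```text
time_s: 2.52
eef_pos: [0.4293, 0.1133, 0.1294]
orientation: [[-0.452, 0.892, -0.003], [0.892, 0.452, -0.0], [0.001, -0.002, -1.0]]
ft_force: [0.2, -0.7, -0.5]
grip_width: 0.0006
```

Call:
{"method": "drive_tool", "body": {
  "series": [
    {"travel":[0,0,-0.0025],"roll":0},
    {"travel":[0,0,0],"roll":0}
  ]
}}

```text
time_s: 2.68
eef_pos: [0.4301, 0.1134, 0.1285]
orientation: [[-0.452, 0.892, -0.0], [0.892, 0.452, -0.0], [0.0, -0.0, -1.0]]
ft_force: [-0.3, -0.5, -0.1]
grip_width: 0.0004
```

Call:
{"method": "drive_tool", "body": {
  "series": [
    {"travel":[0,0,-0.002],"roll":0},
    {"travel":[0,0,0],"roll":0}
  ]
}}

```text
time_s: 2.85
eef_pos: [0.4302, 0.1134, 0.1268]
orientation: [[-0.452, 0.892, 0.0], [0.892, 0.452, 0.0], [-0.0, 0.0, -1.0]]
ft_force: [0.7, -0.8, -0.1]
grip_width: 0.0001
```

```bash
python3 - <<'E'
from h import *
for n in("top","scene"):
    c=read_camera(n); save(c,n+"2.png"); P,ok=cloud(c)
    hsv=cv2.cvtColor(c["image"],cv2.COLOR_RGB2HSV).astype(int)
    m=((hsv[...,0]<8)|(hsv[...,0]>172))&(hsv[...,1]>140)&ok&(abs(P[...,0]-.45)<.06)&(abs(P[...,1]-.11)<.05)&(P[...,2]>.05)
    Q=P[m]; print(n,m.sum(),np.round(np.median(Q,0),4) if len(Q) else "",np.round(np.percentile(Q[:,2],[5,95]),4) if len(Q) else "")
s=cv2.imread("pics/scene2.png")[100:270,180:400]; cv2.imwrite("pics/s2.png",cv2.resize(s,None,fx=3,fy=3,interpolation=cv2.INTER_CUBIC))
E
```

```text
top 0  
scene 381 [0.4153 0.094  0.2964] [0.1777 0.3262]
```

View pics/s2.png

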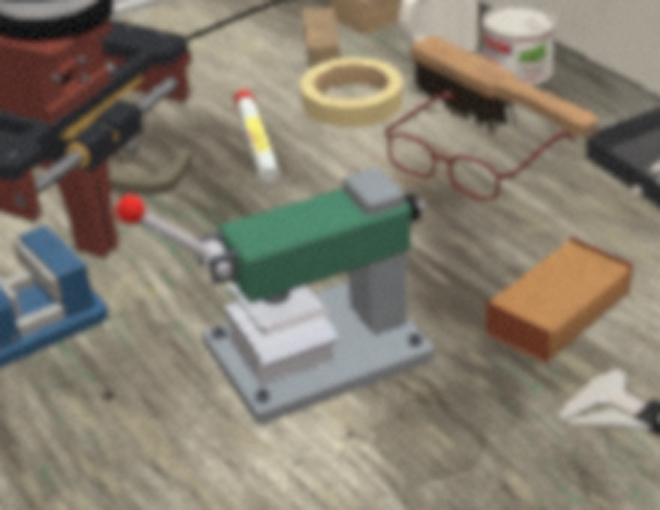

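```bash
python3 - <<'E'
from h import *
o=get_obs(); print(np.round(o["eef_pos"],4),np.round(o["ft_force"],2))
for n in("scene","top"):
    c=read_camera(n);P,ok=cloud(c);R=np.array(c["attitude"])
    def pr(p):
        q=R.T@(np.array(p)-c["xyz"]); return np.round([c["cx"]+c["fx"]*q[0]/-q[2], c["cy"]-c["fy"]*q[1]/-q[2]],1)
    print(n,"tcp",pr(o["eef_pos"]),"ball0",pr([.457,.109,.178]),"balldown",pr([.4334,.1121,.1164]))
    for (r,cc) in ((169,223),(180,210),(183,211),(276,245),(170,240)): print((r,cc),np.round(P[r,cc],3),c["image"][r,cc])
save(c,"t2b.png")
E
python3 -c "
import cv2
a=cv2.imread('pics/t2b.png')[130:350,180:420];cv2.imwrite('pics/t2c.png',cv2.resize(a,None,fx=2.5,fy=2.5,interpolation=cv2.INTER_CUBIC))"
```

```text
[0.4302 0.1135 0.127 ] [-0.74  0.23  0.06]
scene tcp [214.5 194.5] ball0 [223.6 170. ] balldown [217.  198.3]
(169, 223) [0.454 0.103 0.185] [210  49  43]
(180, 210) [0.425 0.108 0.168] [82 43 38]
(183, 211) [0.425 0.106 0.162] [86 51 44]
(276, 245) [ 0.414 -0.01   0.001] [175 168 148]
(170, 240) [0.596 0.336 0.001] [124 123 107]
top tcp [246.7 286.8] ball0 [244.7 275.2] balldown [248.1 284.9]
(169, 223) [0.715 0.194 0.003] [102  96  89]
(180, 210) [ 0.688  0.228 -0.003] [114 109 103]
(183, 211) [ 0.681  0.226 -0.004] [112 107 101]
(276, 245) [0.471 0.054 0.504] [51 55 62]
(170, 240) [0.712 0.152 0.   ] [81 76 70]
```

View pics/t2c.png

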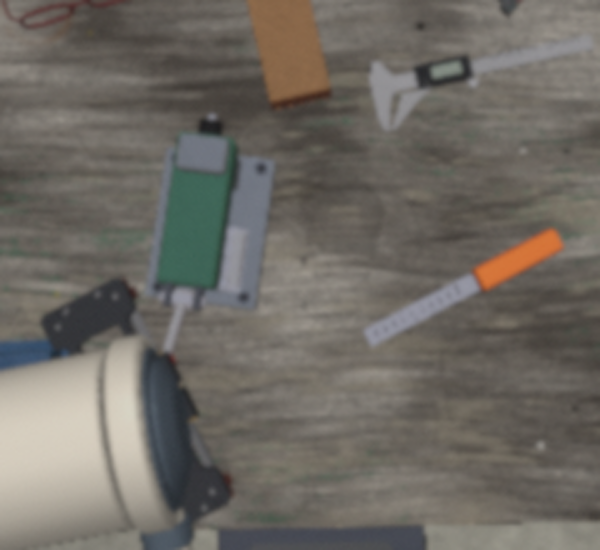

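The ball is still up at scene crop (130,208), and the fingers slid past it on the robot side, around (90,240) in the same crop. I'll back off and press again with the fingers nearer the pivot side of the ball.

Call:
{"method": "drive_tool", "body": {
  "series": [
    {"travel":[-0.012,0,0],"roll":0},
    {"travel":[0,0,0.04],"roll":0},
    {"travel":[0,0,0.04],"roll":0},
    {"travel":[0.0225,-0.003,0.002],"roll":0},
    {"travel":[0.0225,-0.003,0.002],"roll":0},
    {"travel":[0,0,0],"roll":0},
    {"travel":[0,0,-0.012],"roll":0},
    {"travel":[0,0,-0.01],"roll":0},
    {"travel":[0,0,0],"roll":0}
  ]
}}

```text
time_s: 3.8
eef_pos: [0.4613, 0.1074, 0.1852]
orientation: [[-0.452, 0.892, -0.005], [0.892, 0.452, -0.001], [0.002, -0.005, -1.0]]
ft_force: [-0.8, -1.1, -0.2]
grip_width: 0.0008
```

Call:
{"method": "drive_tool", "body": {
  "series": [
    {"travel":[0,0,-0.003],"roll":0},
    {"travel":[0,0,-0.003],"roll":0}
  ]
}}

```text
time_s: 3.97
eef_pos: [0.4625, 0.1076, 0.1825]
orientation: [[-0.453, 0.892, -0.0], [0.892, 0.453, 0.0], [0.0, -0.0, -1.0]]
ft_force: [-0.3, 0.5, 1.1]
grip_width: 0.0007
```

```bash
cat > ball.py <<'E'
from h import *
o=get_obs(); print("tcp",np.round(o["eef_pos"],4),"F",np.round(o["ft_force"],2))
c=read_camera("scene"); P,ok=cloud(c); save(c,"s_%d.png"%(o["time_s"]*100))
i=c["image"].astype(int)
m=(i[...,0]>150)&(i[...,1]<75)&(i[...,2]<75)&ok&(abs(P[...,0]-.45)<.06)&(abs(P[...,1]-.11)<.05)&(P[...,2]>.05)&(P[...,2]<.2)
v,u=np.nonzero(m); print(m.sum(),np.round(np.median(P[m],0),4),u.mean(),v.mean())
E
python3 ball.py
```

```text
tcp [0.4625 0.1076 0.1825] F [-0.27  0.54  1.11]
49 [0.4541 0.1046 0.1847] 222.79591836734693 168.71428571428572
```

Call:
{"method": "drive_tool", "body": {
  "series": [
    {"travel":[0,0,-0.004],"roll":0},
    {"travel":[0,0,-0.002],"roll":0}
  ]
}}

```text
time_s: 4.18
eef_pos: [0.463, 0.1075, 0.1767]
orientation: [[-0.452, 0.892, 0.0], [0.892, 0.452, 0.0], [-0.0, 0.0, -1.0]]
ft_force: [-0.4, -0.3, -0.2]
grip_width: 0.0007
```

Call:
{"method": "drive_tool", "body": {
  "series": [
    {"travel":[-0.002,0,-0.004],"roll":0},
    {"travel":[-0.002,0,-0.004],"roll":0}
  ]
}}

```text
time_s: 4.35
eef_pos: [0.459, 0.1075, 0.1687]
orientation: [[-0.452, 0.892, 0.0], [0.892, 0.452, 0.0], [-0.0, 0.0, -1.0]]
ft_force: [-0.3, 0.5, -1.0]
grip_width: 0.0007
```

```bash
python3 ball.py; python3 - <<'E'
import cv2,glob,os
f=max(glob.glob("pics/s_*.png"),key=os.path.getmtime)
a=cv2.imread(f)[110:220,170:290];cv2.imwrite('pics/s3.png',cv2.resize(a,None,fx=4,fy=4,interpolation=cv2.INTER_CUBIC))
E
```

```text
tcp [0.459  0.1075 0.1687] F [-0.26  0.49 -0.97]
49 [0.4539 0.1051 0.1844] 222.79591836734693 168.71428571428572
```

View pics/s3.png

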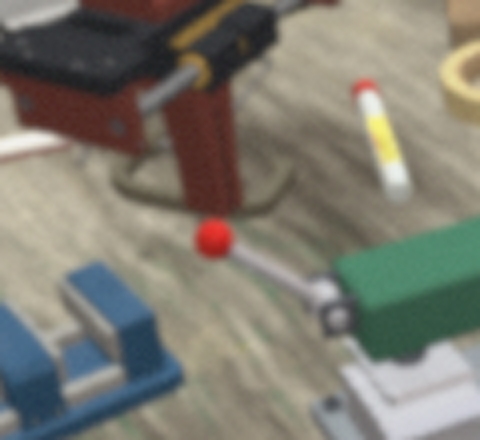

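```bash
python3 - <<'E'
from h import *
o=get_obs(); t=o["eef_pos"];print(np.round(t,4),np.round(o["q"],3))
for n in("scene","top","wrist"):
    c=read_camera(n);P,ok=cloud(c)
    if n=="scene":
        for r in range(130,176,3): print(r,[tuple(np.round(P[r,x],3)) for x in(218,224)],c["image"][r,224])
    m=ok&(np.hypot(P[...,0]-t[0],P[...,1]-t[1])<.04)&(P[...,2]>.15)
    i=c["image"].astype(int); red=(i[...,0]>150)&(i[...,1]<80)
    m&=~red; Q=P[m]
    if len(Q): print(n,len(Q),"lowest",np.round(Q[np.argsort(Q[:,2])[:8]],3).tolist(), np.round(Q.min(0),3),np.round(Q.max(0),3))
    print(n,c["xyz"]); save(c,n+"4.png")
E
```

```text
[0.4584 0.1074 0.1677] [ 0.158 -0.261  1.611  0.     1.793 -0.311]
130 [(np.float64(0.443), np.float64(0.069), np.float64(0.29)), (np.float64(0.455), np.float64(0.069), np.float64(0.286))] [40 36 39]
133 [(np.float64(0.45), np.float64(0.088), np.float64(0.273)), (np.float64(0.466), np.float64(0.099), np.float64(0.263))] [78 47 41]
136 [(np.float64(0.451), np.float64(0.092), np.float64(0.265)), (np.float64(0.466), np.float64(0.099), np.float64(0.256))] [88 47 42]
139 [(np.float64(0.451), np.float64(0.094), np.float64(0.258)), (np.float64(0.464), np.float64(0.099), np.float64(0.251))] [79 44 41]
142 [(np.float64(0.45), np.float64(0.096), np.float64(0.251)), (np.float64(0.464), np.float64(0.101), np.float64(0.243))] [78 42 38]
145 [(np.float64(0.45), np.float64(0.098), np.float64(0.243)), (np.float64(0.462), np.float64(0.098), np.float64(0.239))] [81 46 41]
148 [(np.float64(0.449), np.float64(0.098), np.float64(0.237)), (np.float64(0.46), np.float64(0.096), np.float64(0.234))] [83 43 36]
151 [(np.float64(0.45), np.float64(0.102), np.float64(0.228)), (np.float64(0.458), np.float64(0.094)
[... 1251 characters left out ...]
, 0.103, 0.153], [0.485, 0.107, 0.153], [0.479, 0.101, 0.153]] [0.419 0.067 0.15 ] [0.498 0.135 0.505]
scene [ 0.17407434 -0.58554248  0.66155592]
top 4839 lowest [[0.467, 0.073, 0.284], [0.46, 0.07, 0.284], [0.457, 0.068, 0.284], [0.464, 0.071, 0.286], [0.462, 0.07, 0.291], [0.466, 0.072, 0.291], [0.459, 0.069, 0.291], [0.461, 0.07, 0.295]] [0.419 0.068 0.284] [0.498 0.147 0.589]
top [ 0.49500436 -0.02797806  0.99200639]
wrist 34011 lowest [[0.487, 0.107, 0.15], [0.487, 0.106, 0.15], [0.486, 0.109, 0.15], [0.487, 0.109, 0.15], [0.483, 0.111, 0.15], [0.482, 0.111, 0.15], [0.485, 0.11, 0.15], [0.482, 0.11, 0.15]] [0.418 0.097 0.15 ] [0.487 0.147 0.307]
wrist [0.42623247 0.17202    0.35901563]
```

View pics/wrist4.png

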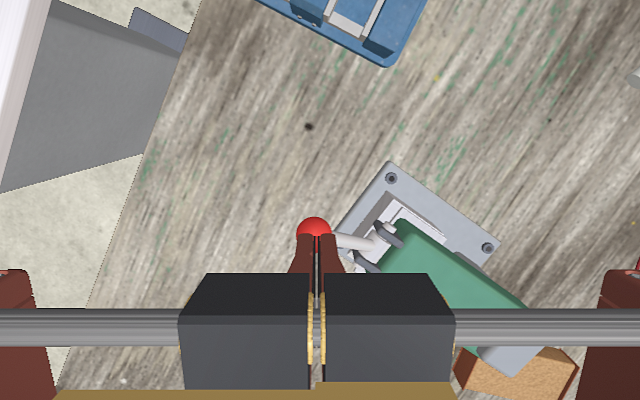

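```bash
python3 - <<'E'
from h import *
o=get_obs(); t=o["eef_pos"]
c=read_camera("wrist");P,ok=cloud(c)
for r in range(228,275,4): print(r,[tuple(float(a) for a in np.round(P[r,x],3)) for x in(306,314,328)],c["image"][r,306],c["image"][r,328])
E
```

```text
228 [(0.45, 0.114, 0.186), (0.454, 0.116, 0.186), (0.461, 0.118, 0.181)] [202  60  55] [206  57  53]
232 [(0.451, 0.112, 0.186), (0.455, 0.114, 0.186), (0.462, 0.116, 0.183)] [225  66  62] [230  68  62]
236 [(0.45, 0.116, 0.201), (0.454, 0.116, 0.198), (0.459, 0.12, 0.201)] [99 57 51] [99 57 49]
240 [(0.45, 0.115, 0.206), (0.453, 0.116, 0.204), (0.459, 0.12, 0.207)] [98 56 48] [99 57 49]
244 [(0.45, 0.116, 0.213), (0.454, 0.116, 0.208), (0.459, 0.12, 0.212)] [98 56 50] [99 57 50]
248 [(0.45, 0.116, 0.216), (0.454, 0.116, 0.212), (0.459, 0.12, 0.216)] [98 55 48] [99 58 51]
252 [(0.45, 0.116, 0.22), (0.454, 0.116, 0.217), (0.459, 0.12, 0.22)] [99 58 51] [99 57 51]
256 [(0.45, 0.116, 0.225), (0.454, 0.116, 0.221), (0.458, 0.12, 0.224)] [99 58 49] [98 56 49]
260 [(0.45, 0.116, 0.228), (0.454, 0.116, 0.224), (0.458, 0.12, 0.228)] [98 57 49] [98 56 48]
264 [(0.45, 0.116, 0.231), (0.454, 0.116, 0.228), (0.458, 0.12, 0.232)] [98 56 49] [99 58 51]
268 [(0.45, 0.116, 0.235), (0.454, 0.116, 0.233), (0.458, 0.12, 0.235)] [99 57 50] [98 57 50]
272 [(0.45, 0.116, 0.239), (0.454, 0.116, 0.235), (0.458, 0.12, 0.239)] [103  59  51] [101  56  48]
```

Call:
{"method": "drive_tool", "body": {
  "series": [
    {"travel":[0,0,-0.003],"roll":0},
    {"travel":[0,0,-0.003],"roll":0},
    {"travel":[0,0,0],"roll":0}
  ]
}}

```text
time_s: 4.85
eef_pos: [0.4589, 0.1074, 0.1621]
orientation: [[-0.452, 0.892, -0.001], [0.892, 0.452, -0.0], [0.0, -0.001, -1.0]]
ft_force: [0.2, -0.8, 1.0]
grip_width: 0.0004
```

Call:
{"method": "drive_tool", "body": {
  "series": [
    {"travel":[0,0,-0.003],"roll":0},
    {"travel":[0,0,-0.003],"roll":0},
    {"travel":[0,0,0],"roll":0}
  ]
}}

```text
time_s: 5.1
eef_pos: [0.4584, 0.1077, 0.1578]
orientation: [[-0.453, 0.892, -0.001], [0.892, 0.453, 0.001], [0.001, -0.0, -1.0]]
ft_force: [-2.4, 0.2, 6.0]
grip_width: 0.0007
```

```bash
python3 ball.py
```

```text
tcp [0.4584 0.1077 0.1578] F [-2.42  0.22  6.02]
35 [0.4516 0.1037 0.1817] 222.17142857142858 170.25714285714287
```

Contact at last: the real fingertips are about 27 mm above the reported TCP. Two cameras show this and the ball contact confirms it. I'm following the lever's arc down with that correction.

Call:
{"method": "drive_tool", "body": {
  "series": [
    {"travel":[-0.004,0.0006,-0.0042],"roll":0},
    {"travel":[-0.0038,0.0006,-0.0055],"roll":0},
    {"travel":[-0.0038,0.0005,-0.0056],"roll":0},
    {"travel":[-0.0028,0.0004,-0.0061],"roll":0},
    {"travel":[-0.0028,0.0004,-0.0062],"roll":0},
    {"travel":[-0.0018,0.0003,-0.0066],"roll":0},
    {"travel":[-0.0018,0.0002,-0.0066],"roll":0},
    {"travel":[-0.0006,0,-0.0067],"roll":0},
    {"travel":[-0.0006,0,-0.0068],"roll":0},
    {"travel":[0,0,0],"roll":0}
  ]
}}

```text
time_s: 5.98
eef_pos: [0.4367, 0.1103, 0.1006]
orientation: [[-0.452, 0.892, -0.002], [0.892, 0.452, -0.0], [0.0, -0.002, -1.0]]
ft_force: [0.1, -0.1, 0.5]
grip_width: 0.0005
```

Call:
{"method": "drive_tool", "body": {
  "series": [
    {"travel":[0,0,-0.002],"roll":0},
    {"travel":[0,0,0],"roll":0}
  ]
}}

```text
time_s: 6.15
eef_pos: [0.4371, 0.1102, 0.1]
orientation: [[-0.452, 0.892, -0.001], [0.892, 0.452, -0.0], [-0.0, -0.001, -1.0]]
ft_force: [-0.7, 0.3, 0.4]
grip_width: 0.0003
```

Call:
{"method": "drive_tool", "body": {
  "series": [
    {"travel":[0,0,-0.002],"roll":0},
    {"travel":[0,0,0],"roll":0}
  ]
}}

```text
time_s: 6.32
eef_pos: [0.4372, 0.1103, 0.0985]
orientation: [[-0.452, 0.892, 0.0], [0.892, 0.452, -0.0], [-0.0, -0.0, -1.0]]
ft_force: [-0.6, 0.1, 1.8]
grip_width: 0.0006
```

Call:
{"method": "drive_tool", "body": {
  "series": [
    {"travel":[0,0,-0.002],"roll":0},
    {"travel":[0,0,0],"roll":0}
  ]
}}

```text
time_s: 6.48
eef_pos: [0.4373, 0.1104, 0.0972]
orientation: [[-0.452, 0.892, 0.001], [0.892, 0.452, -0.0], [-0.0, 0.001, -1.0]]
ft_force: [-1.5, 0.1, 4.9]
grip_width: 0.0005
```

Call:
{"method": "drive_tool", "body": {
  "series": [
    {"travel":[0,0,-0.0015],"roll":0},
    {"travel":[0,0,0],"roll":0}
  ]
}}

```text
time_s: 6.65
eef_pos: [0.4375, 0.1104, 0.0968]
orientation: [[-0.452, 0.892, 0.002], [0.892, 0.452, 0.0], [-0.001, 0.002, -1.0]]
ft_force: [-4.1, -0.6, 9.3]
grip_width: 0.0002
```

```bash
python3 ball.py
```

```text
tcp [0.4375 0.1104 0.0968] F [-4.13 -0.61  9.35]
32 [0.4284 0.1071 0.1225] 215.375 197.96875
```

Call:
{"method": "drive_tool", "body": {
  "series": [
    {"travel":[0,0,-0.0025],"roll":0},
    {"travel":[0,0,0],"roll":0}
  ]
}}

```text
time_s: 6.87
eef_pos: [0.4379, 0.1106, 0.0961]
orientation: [[-0.452, 0.892, 0.004], [0.892, 0.452, 0.001], [-0.001, 0.004, -1.0]]
ft_force: [-5.2, -1.5, 17.0]
grip_width: 0.0005
```

Call:
{"method": "drive_tool", "body": {
  "series": [
    {"travel":[0,0,0.03],"roll":0},
    {"travel":[0,0,0.04],"roll":0},
    {"travel":[0,0,0.04],"roll":0},
    {"travel":[0.0118,-0.0355,0.001],"roll":0},
    {"travel":[0.0118,-0.0355,0.001],"roll":0},
    {"travel":[0.0118,-0.0355,0.001],"roll":0},
    {"travel":[0.0118,-0.0355,0.001],"roll":0},
    {"travel":[0.0118,-0.0355,0.001],"roll":0},
    {"travel":[0.0118,-0.0355,0.001],"roll":0},
    {"travel":[0.0118,-0.0355,0.001],"roll":0},
    {"travel":[0.0118,-0.0355,0.001],"roll":0},
    {"travel":[0.0118,-0.0355,0.001],"roll":0},
    {"travel":[0,0,0],"roll":0},
    {"travel":[0,0,0],"roll":0}
  ],
  "claw": 0
}}

```text
time_s: 8.03
eef_pos: [0.5432, -0.2108, 0.2098]
orientation: [[-0.449, 0.893, -0.002], [0.893, 0.449, 0.001], [0.002, -0.002, -1.0]]
ft_force: [-0.5, 0.0, 0.3]
grip_width: 0.0871
```

```bash
python3 - <<'E'
from h import *
o=get_obs(); print(np.round(o["eef_pos"],4),np.round(o["q"],2),o["grip_width"])
for n in ("scene","wrist"):
    c=read_camera(n);P,ok=cloud(c); save(c,n+"5.png"); np.savez(n+"5.npz",P=P,ok=ok,im=c["image"])
    hsv=cv2.cvtColor(c["image"],cv2.COLOR_RGB2HSV).astype(int)
    m=ok&(hsv[...,0]<16)&(hsv[...,1]>170)&(hsv[...,2]>130)&(abs(P[...,2]-.028)<.005)&(np.hypot(P[...,0]-.543,P[...,1]+.209)<.07)
    Q=(P[m][:,:2]*1000).astype(np.float32)
    if len(Q)>10:
        rc=cv2.minAreaRect(Q); print(n,len(Q),np.round(np.median(P[m],0),4),rc)
    g=ok&(hsv[...,0]>60)&(hsv[...,0]<95)&(hsv[...,1]>70)&(abs(P[...,2]-.131)<.004)&(np.hypot(P[...,0]-.58,P[...,1]-.09)<.1)
    Q=(P[g][:,:2]*1000).astype(np.float32)
    if len(Q)>10: print("head",len(Q),cv2.minAreaRect(Q))
    i=c["image"].astype(int); f=ok&(i[...,0]<130)&(i[...,0]>60)&(i[...,1]<75)&(P[...,2]>.12)&(P[...,2]<.4)&(np.hypot(P[...,0]-o["eef_pos"][0],P[...,1]-o["eef_pos"][1])<.07)
    if f.sum(): print("finger min z",np.round(np.percentile(P[f][:,2],[0,1,5]),4),f.sum())
E
```

```text
[ 0.5432 -0.2108  0.2098] [-0.43  0.05  1.25 -0.    1.85 -0.89] 0.08706131038414662
scene 517 [ 0.5411 -0.2118  0.0281] ((541.7467651367188, -210.0970001220703), (24.769359588623047, 87.20172882080078), 26.768627166748047)
head 606 ((585.0150146484375, 87.67096710205078), (49.06930923461914, 130.9482879638672), 80.11479187011719)
finger min z [0.2391 0.2428 0.2501] 1735
wrist 221 [ 0.5351 -0.2108  0.0269] ((542.688232421875, -207.95582580566406), (22.190942764282227, 87.32213592529297), 26.43065071105957)
finger min z [0.2389 0.2432 0.2552] 8942
```

View pics/wrist5.png

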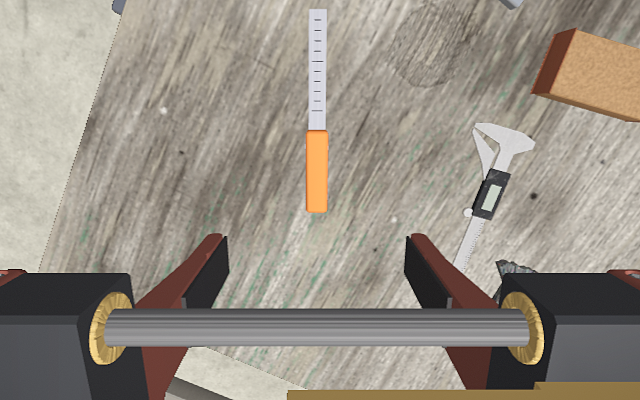

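Call:
{"method": "drive_tool", "body": {
  "series": [
    {"travel":[-0.0006,0.0018,-0.035],"roll":0},
    {"travel":[0,0,-0.036],"roll":0},
    {"travel":[0,0,-0.036],"roll":0},
    {"travel":[0,0,-0.036],"roll":0},
    {"travel":[0,0,-0.036],"roll":0},
    {"travel":[0,0,-0.025],"roll":0},
    {"travel":[0,0,-0.012],"roll":0},
    {"travel":[0,0,-0.006],"roll":0},
    {"travel":[0,0,-0.006],"roll":0},
    {"travel":[0,0,0],"roll":0}
  ]
}}

```text
time_s: 8.97
eef_pos: [0.5433, -0.207, -0.0156]
orientation: [[-0.453, 0.892, 0.001], [0.892, 0.453, -0.001], [-0.001, 0.001, -1.0]]
ft_force: [0.3, -0.5, -0.1]
grip_width: 0.088
```

```bash
python3 - <<'E'
from h import *
o=get_obs(); t=o["eef_pos"];print(np.round(t,4))
for n in ("scene","wrist"):
    c=read_camera(n);P,ok=cloud(c); save(c,n+"6.png")
    i=c["image"].astype(int); f=ok&(i[...,0]<130)&(i[...,0]>60)&(i[...,1]<70)&(i[...,0]>i[...,1]*1.5)&(P[...,2]>-.05)&(P[...,2]<.1)&(np.hypot(P[...,0]-t[0],P[...,1]-t[1])<.08)
    print(n,"finger min z",np.round(np.percentile(P[f][:,2],[0,1,5]),4),f.sum())
s=cv2.imread("pics/scene6.png")[220:350,260:450]; cv2.imwrite("pics/s6.png",cv2.resize(s,None,fx=3,fy=3,interpolation=cv2.INTER_CUBIC))
E
```

```text
[ 0.5433 -0.207  -0.0156]
scene finger min z [0.005  0.0166 0.0204] 167
wrist finger min z [0.0133 0.0178 0.0279] 7073
```

View pics/s6.png

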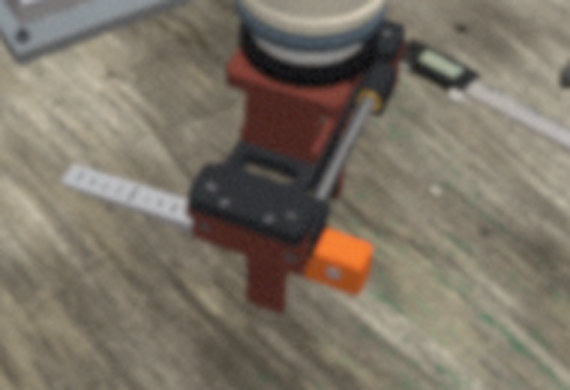

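The fingertips straddle the handle, about 13 mm above the bench. I'll lower 9 mm more, then grip.

Call:
{"method": "drive_tool", "body": {
  "series": [
    {"travel":[0,0,-0.0045],"roll":0},
    {"travel":[0,0,-0.0045],"roll":0},
    {"travel":[0,0,0],"roll":0}
  ]
}}

```text
time_s: 9.32
eef_pos: [0.5425, -0.2072, -0.026]
orientation: [[-0.452, 0.892, -0.0], [0.892, 0.452, 0.0], [0.0, -0.0, -1.0]]
ft_force: [0.8, -0.2, -0.7]
grip_width: 0.0878
```

Call:
{"method": "drive_tool", "body": {
  "series": [
    {"travel":[0,0,0],"roll":0},
    {"travel":[0,0,0],"roll":0},
    {"travel":[0,0,0],"roll":0},
    {"travel":[0,0,0],"roll":0},
    {"travel":[0,0,0],"roll":0},
    {"travel":[0,0,0],"roll":0},
    {"travel":[0,0,0],"roll":0},
    {"travel":[0,0,0],"roll":0}
  ],
  "claw": 255
}}

```text
time_s: 9.98
eef_pos: [0.5427, -0.2073, -0.0255]
orientation: [[-0.452, 0.892, -0.0], [0.892, 0.452, -0.0], [0.0, -0.0, -1.0]]
ft_force: [0.5, 0.4, 0.3]
grip_width: 0.038
```

Call:
{"method": "drive_tool", "body": {
  "series": [
    {"travel":[0,0,0],"roll":0},
    {"travel":[0,0,0],"roll":0},
    {"travel":[0,0,0],"roll":0},
    {"travel":[0,0,0],"roll":0},
    {"travel":[0,0,0],"roll":0},
    {"travel":[0,0,0],"roll":0}
  ]
}}

```text
time_s: 10.48
eef_pos: [0.5426, -0.2073, -0.0255]
orientation: [[-0.452, 0.892, -0.0], [0.892, 0.452, -0.0], [0.0, -0.0, -1.0]]
ft_force: [-0.7, -0.4, 0.4]
grip_width: 0.024
```

Gripped at 24 mm. Lifting, turning the blade to the stand's axis and moving to just before the mouth.

Call:
{"method": "drive_tool", "body": {
  "series": [
    {"travel":[0,0,0.02],"roll":0},
    {"travel":[0,0,0.03],"roll":0},
    {"travel":[0,0,0.03],"roll":0},
    {"travel":[-0.004,0.0118,0],"roll":-5.9},
    {"travel":[-0.004,0.0118,0],"roll":-5.9},
    {"travel":[-0.004,0.0118,0],"roll":-5.9},
    {"travel":[-0.004,0.0118,0],"roll":-5.9},
    {"travel":[-0.004,0.0118,0],"roll":-5.9},
    {"travel":[-0.004,0.0118,0],"roll":-5.9},
    {"travel":[0,0,0],"roll":0},
    {"travel":[0,0,0],"roll":0}
  ]
}}

```text
time_s: 11.4
eef_pos: [0.5187, -0.1363, 0.0545]
orientation: [[0.144, 0.99, 0.0], [0.99, -0.144, -0.0], [-0.0, 0.0, -1.0]]
ft_force: [0.1, 0.4, -1.5]
grip_width: 0.0242
```

```bash
python3 - <<'E'
from h import *
o=get_obs(); t=o["eef_pos"];print(np.round(t,4),np.round(o["ft_force"],2),np.round(o["q"],2))
for n in ("scene","wrist","top"):
    c=read_camera(n);P,ok=cloud(c); save(c,n+"7.png"); np.savez(n+"7.npz",P=P,ok=ok,im=c["image"])
s=cv2.imread("pics/scene7.png")[120:320,180:400]; w=cv2.imread("pics/wrist7.png")
cv2.imwrite("pics/s7.png",np.hstack([cv2.resize(s,(330,300),interpolation=cv2.INTER_CUBIC),cv2.resize(w,(470,300))]))
E
```

```text
[ 0.5187 -0.1363  0.0545] [ 0.14  0.39 -1.47] [-0.32 -0.06  1.63 -0.    1.57 -0.18]
```

View pics/wrist7.png

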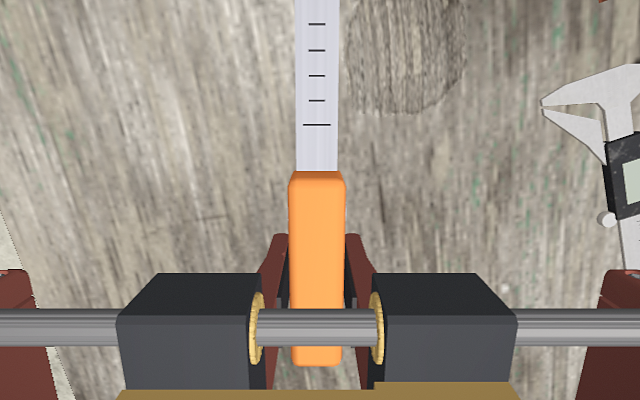

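```bash
python3 - <<'E'
from h import *
d0=np.array([.144,.99]);
for n in("scene","top"):
    d=np.load(n+"7.npz");P,ok,im=d["P"],d["ok"],d["im"]
    hsv=cv2.cvtColor(im,cv2.COLOR_RGB2HSV).astype(int)
    t=np.array([.5187,-.1363]); R=P[...,:2]-t; a=R@d0; b=R@np.array([.99,-.144])
    m=ok&(a>.06)&(a<.19)&(abs(b)<.02)&(P[...,2]>.06)&(P[...,2]<.11)
    Q=P[m]; 
    if len(Q)>20:
        vx,vy,x0,y0=cv2.fitLine((Q[:,:2]*1000).astype(np.float32),cv2.DIST_HUBER,0,.01,.01).ravel()
        print(n,"blade",len(Q),"ang",np.degrees(np.arctan2(vy,vx))%180,"amax",np.percentile(a[m],[95,99,100]).round(4),"b mean",b[m].mean().round(4),"z tip",np.median(P[m&(a>.145)][:,2]).round(4),"z root",np.median(P[m&(a<.08)][:,2]).round(4))
    # stand: coordinates relative to est. origin
    o=np.array([.553,.0944]); S=P[...,:2]-o; sx=S@d0; sy=S@np.array([-.99,.144])
    box=ok&(abs(sx)<.08)&(sy>-.14)&(sy<.08)
    for lo,hi,nm in((.011,.019,"base"),(.0455,.0545,"anvil"),(.127,.135,"head"),(.06,.075,"foot?")):
        mm=box&(P[...,2]>lo)&(P[...,2]<hi)
        if nm=="head": mm&=(hsv[...,0]>60)&(hsv[...,0]<95)&(hsv[...,1]>70)
        if nm!="head": mm&=(hsv[...,1]<60)
        cc,lab,st,_=cv2.connectedComponentsWithStats(mm.astype(np.uint8))
        if cc<2: continue
        k=1+np.argmax(st[1:,4]); mm=lab==k
        rc=cv2.minAreaRect((P[mm][:,:2]*1000).astype(np.float32))
        print(n,nm,mm.sum(),"sx",np.percentile(sx[mm],[1,50,99]).round(4),"sy",np.percentile(sy[mm],[1,50,99]).round(4),"rect",np.round(rc[0],1),np.round(rc[1],1),round(rc[2],1),"z",np.median(P[mm][:,2]).round(4))
E
```

```text
scene blade 35 ang 71.905975 amax [0.1457 0.1624 0.1631] b mean -0.0042 z tip 0.0846 z root 0.0883
scene base 273 sx [-0.0548 -0.0137  0.054 ] sy [0.022  0.0393 0.048 ] rect [519.4  99.1] [110.   27.8] 81.1 z 0.0158
scene anvil 80 sx [-0.0368 -0.003   0.0297] sy [0.0256 0.0302 0.0332] rect [523.4  95.1] [66.5  7.9] 81.5 z 0.0503
scene head 561 sx [-0.0252 -0.0028  0.0217] sy [-0.0628 -0.0121  0.032 ] rect [568.6  90.1] [52.8 98.5] 79.4 z 0.1296
scene foot? 239 sx [-0.0401 -0.011   0.0161] sy [-0.0207  0.0046  0.0275] rect [548.5  83.8] [59.7 49.6] 80.9 z 0.0616
top blade 358 ang 81.51131 amax [0.1565 0.1606 0.1618] b mean 0.0011 z tip 0.0828 z root 0.088
top base 694 sx [-0.0549 -0.0404 -0.0084] sy [-0.1014 -0.0394  0.0456] rect [576.3  60. ] [ 50.2 149.8] 81.0 z 0.0145
top anvil 15 sx [-0.0345 -0.0279 -0.0208] sy [0.0268 0.0294 0.0317] rect [520.   71.5] [14.   4.8] 87.3 z 0.0496
top head 777 sx [-0.0245 -0.0005  0.0228] sy [-0.065  -0.0171  0.0293] rect [570.4  90.6] [49.5 96.9] 82.0 z 0.1286
top foot? 98 sx [-0.0419 -0.0367 -0.024 ] sy [-0.0228  0.0003  0.0264] rect [546.2  61.3] [18.7 49.1] 86.9 z 0.0625
```

View pics/s7.png

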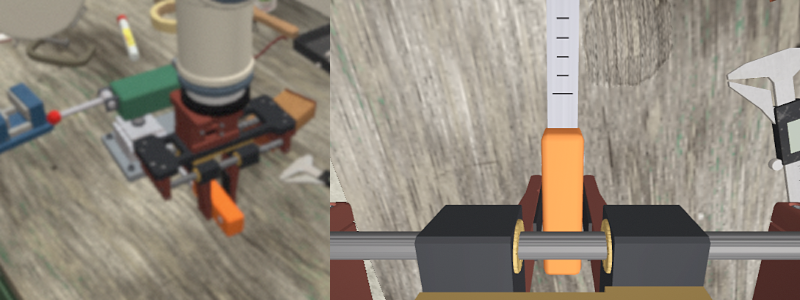

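Scene inset: the blade points at the stand and the lever is down. Stand frame: base and anvil sizes agree, giving origin about (0.5505, 0.0948) and yaw 81.2°. I'll correct by -0.5° and 5 mm sideways, lower to 1 mm above the anvil, then advance.

Call:
{"method": "drive_tool", "body": {
  "series": [
    {"travel":[-0.0047,0.0007,-0.012],"roll":-0.5},
    {"travel":[0,0,-0.012],"roll":0},
    {"travel":[0,0,-0.005],"roll":0},
    {"travel":[0,0,0],"roll":0},
    {"travel":[0,0,0],"roll":0}
  ]
}}

```text
time_s: 11.97
eef_pos: [0.5137, -0.1359, 0.0249]
orientation: [[0.156, 0.988, -0.001], [0.988, -0.156, 0.0], [0.0, -0.001, -1.0]]
ft_force: [0.2, -0.3, -0.6]
grip_width: 0.0237
```

Call:
{"method": "drive_tool", "body": {
  "series": [
    {"travel":[0.0012,0.0079,0],"roll":0},
    {"travel":[0.0012,0.0079,0],"roll":0},
    {"travel":[0.0012,0.0079,0],"roll":0},
    {"travel":[0.0012,0.0079,0],"roll":0},
    {"travel":[0.0012,0.0079,0],"roll":0},
    {"travel":[0,0,0],"roll":0}
  ]
}}

```text
time_s: 12.47
eef_pos: [0.5203, -0.0944, 0.0257]
orientation: [[0.155, 0.988, 0.0], [0.988, -0.155, 0.001], [0.001, 0.0, -1.0]]
ft_force: [0.8, -1.2, -0.6]
grip_width: 0.0236
```

Call:
{"method": "drive_tool", "body": {
  "series": [
    {"travel":[0.0006,0.004,0],"roll":0},
    {"travel":[0.0006,0.004,0],"roll":0},
    {"travel":[0,0,0],"roll":0}
  ]
}}

```text
time_s: 12.72
eef_pos: [0.5213, -0.0876, 0.0256]
orientation: [[0.156, 0.988, 0.0], [0.988, -0.156, 0.0], [0.0, 0.0, -1.0]]
ft_force: [-0.3, 0.1, -1.7]
grip_width: 0.024
```

```bash
python3 - <<'E'
from h import *
o=get_obs(); t=o["eef_pos"];print(np.round(t,4),np.round(o["ft_force"],2),np.round(o["ft_torque"],2))
for n in ("scene","wrist","top"):
    c=read_camera(n);P,ok=cloud(c); save(c,n+"8.png"); np.savez(n+"8.npz",P=P,ok=ok,im=c["image"])
s=cv2.imread("pics/scene8.png")[130:290,200:360]; w=cv2.imread("pics/top8.png")[160:320,200:360]
cv2.imwrite("pics/s8.png",cv2.resize(np.hstack([s,w]),(800,400),interpolation=cv2.INTER_CUBIC))
E
```

```text
[ 0.5213 -0.0876  0.0256] [-0.33  0.08 -1.72] [-0.07  0.09  0.01]
```

View pics/s8.png

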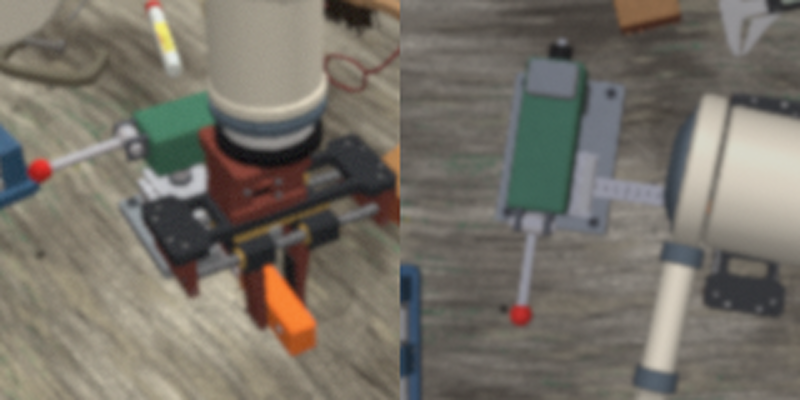

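The top half shows the blade square to the mouth and centred under the foot at (595,188), with the lever down. Lowering onto the anvil.

Call:
{"method": "drive_tool", "body": {
  "series": [
    {"travel":[0,0,-0.0005],"roll":0},
    {"travel":[0,0,-0.0005],"roll":0},
    {"travel":[0,0,0],"roll":0}
  ]
}}

```text
time_s: 13.12
eef_pos: [0.5211, -0.0885, 0.0244]
orientation: [[0.157, 0.988, -0.0], [0.988, -0.157, -0.0], [-0.0, -0.0, -1.0]]
ft_force: [-0.4, 0.1, -1.1]
grip_width: 0.0239
```

```bash
cat > f.py <<'E'
from h import *
o=get_obs();F=o["ft_force"];print(np.round(o["eef_pos"],4),"F",np.round(F,2),"T",np.round(o["ft_torque"],3),"along",round(float(F[:2]@[.155,.988]),2))
E
python3 f.py
```

```text
[ 0.5211 -0.0885  0.0244] F [-0.36  0.14 -1.15] T [-0.013  0.087 -0.044] along 0.09
```

Call:
{"method": "drive_tool", "body": {
  "series": [
    {"travel":[0,0,-0.0005],"roll":0},
    {"travel":[0,0,-0.0005],"roll":0},
    {"travel":[0,0,0],"roll":0}
  ]
}}

```text
time_s: 13.37
eef_pos: [0.5214, -0.0885, 0.0239]
orientation: [[0.157, 0.988, 0.001], [0.988, -0.157, -0.0], [-0.0, 0.001, -1.0]]
ft_force: [-0.5, -1.2, 1.8]
grip_width: 0.0242
```

```bash
python3 f.py
```

```text
[ 0.5214 -0.0885  0.0239] F [-0.52 -1.19  1.78] T [0.022 0.079 0.055] along -1.26
```

Call:
{"method": "drive_tool", "body": {
  "series": [
    {"travel":[0.0008,0.0049,0.0005],"roll":0},
    {"travel":[0.0008,0.0049,0],"roll":0},
    {"travel":[0,0,0],"roll":0}
  ]
}}

```text
time_s: 13.62
eef_pos: [0.523, -0.0773, 0.024]
orientation: [[0.156, 0.988, 0.0], [0.988, -0.156, 0.001], [0.001, 0.0, -1.0]]
ft_force: [0.6, 1.3, -0.5]
grip_width: 0.024
```

Call:
{"method": "drive_tool", "body": {
  "series": [
    {"travel":[0.0008,0.0049,0],"roll":0},
    {"travel":[0,0,0],"roll":0}
  ]
}}

```text
time_s: 13.78
eef_pos: [0.5238, -0.0726, 0.0241]
orientation: [[0.156, 0.988, 0.0], [0.988, -0.156, 0.001], [0.001, 0.0, -1.0]]
ft_force: [-0.7, 0.5, 0.2]
grip_width: 0.0239
```

Call:
{"method": "drive_tool", "body": {
  "series": [
    {"travel":[0.0008,0.0049,0],"roll":0},
    {"travel":[0,0,0],"roll":0}
  ]
}}

```text
time_s: 13.95
eef_pos: [0.5246, -0.0679, 0.0241]
orientation: [[0.156, 0.988, 0.0], [0.988, -0.156, 0.0], [0.001, 0.0, -1.0]]
ft_force: [0.0, 0.1, 1.2]
grip_width: 0.0238
```

Call:
{"method": "drive_tool", "body": {
  "series": [
    {"travel":[0.0008,0.0049,0],"roll":0},
    {"travel":[0,0,0],"roll":0}
  ]
}}

```text
time_s: 14.12
eef_pos: [0.5254, -0.063, 0.0241]
orientation: [[0.156, 0.988, 0.0], [0.988, -0.156, 0.0], [0.001, 0.0, -1.0]]
ft_force: [0.3, 0.3, 1.4]
grip_width: 0.0242
```

Call:
{"method": "drive_tool", "body": {
  "series": [
    {"travel":[0.0008,0.0049,0],"roll":0},
    {"travel":[0,0,0],"roll":0}
  ]
}}

```text
time_s: 14.28
eef_pos: [0.5261, -0.0585, 0.0241]
orientation: [[0.156, 0.988, 0.0], [0.988, -0.156, -0.0], [-0.0, 0.0, -1.0]]
ft_force: [0.8, -0.1, 1.5]
grip_width: 0.0237
```

Call:
{"method": "drive_tool", "body": {
  "series": [
    {"travel":[0.0008,0.0049,0],"roll":0},
    {"travel":[0,0,0],"roll":0}
  ]
}}

```text
time_s: 14.45
eef_pos: [0.5269, -0.054, 0.0242]
orientation: [[0.157, 0.988, 0.0], [0.988, -0.157, -0.001], [-0.001, 0.0, -1.0]]
ft_force: [-0.8, -3.2, 1.4]
grip_width: 0.0241
```

Call:
{"method": "drive_tool", "body": {
  "series": [
    {"travel":[0.0006,0.004,0],"roll":0},
    {"travel":[0,0,0],"roll":0}
  ]
}}

```text
time_s: 14.62
eef_pos: [0.5275, -0.0504, 0.0242]
orientation: [[0.157, 0.988, 0.0], [0.988, -0.157, -0.001], [-0.001, 0.0, -1.0]]
ft_force: [-0.7, -4.4, 1.9]
grip_width: 0.0239
```

Call:
{"method": "drive_tool", "body": {
  "series": [
    {"travel":[0.0005,0.003,0],"roll":0},
    {"travel":[0,0,0],"roll":0}
  ]
}}

```text
time_s: 14.78
eef_pos: [0.5279, -0.0478, 0.0243]
orientation: [[0.157, 0.988, 0.0], [0.988, -0.157, -0.002], [-0.002, 0.0, -1.0]]
ft_force: [-0.8, -5.4, 1.2]
grip_width: 0.0238
```

Call:
{"method": "drive_tool", "body": {
  "series": [
    {"travel":[0.0005,0.003,0],"roll":0},
    {"travel":[0,0,0],"roll":0}
  ]
}}

```text
time_s: 14.95
eef_pos: [0.5284, -0.0451, 0.0243]
orientation: [[0.157, 0.988, 0.0], [0.988, -0.157, -0.002], [-0.002, 0.001, -1.0]]
ft_force: [-1.4, -6.9, 2.9]
grip_width: 0.0235
```

```bash
python3 f.py; python3 - <<'E'
from h import *
for n in ("scene","top"):
    c=read_camera(n); save(c,n+"9.png")
s=cv2.imread("pics/scene9.png")[130:290,200:360]; w=cv2.imread("pics/top9.png")[160:320,200:360]
cv2.imwrite("pics/s9.png",cv2.resize(np.hstack([s,w]),(800,400),interpolation=cv2.INTER_CUBIC))
E
python3 f.py
```

```text
[ 0.5284 -0.0451  0.0243] F [-1.43 -6.89  2.94] T [-0.913  0.187 -0.004] along -7.03
[ 0.5285 -0.0451  0.0243] F [-0.66 -6.98  1.67] T [-0.804  0.176  0.019] along -7.0
```

The drag reads about 7 N. I've used up the picture allowance, so the last checks are numeric: slip in the grip, lever still down, blade direction, bystanders.

```bash
python3 - <<'E'
from h import *
def org(im):
    h=cv2.cvtColor(im,cv2.COLOR_RGB2HSV).astype(int); m=(h[...,0]<18)&(h[...,0]>5)&(h[...,1]>130)&(h[...,2]>180)
    m[:,:280]=0;m[:,355:]=0; v,u=np.nonzero(m[:300]); top=v.min()
    k=(v>top+5)&(v<top+60); p=np.polyfit(v[k],u[k],1); return top,np.round(p,3)
for n in("7","8"): print("wrist",n,org(np.load("wrist%s.npz"%n)["im"]))
print("now",org(read_camera("wrist")["image"]))
o=get_obs();t=o["eef_pos"][:2]
c=read_camera("top");P,ok=cloud(c);i=c["image"].astype(int)
m=(i[...,0]>150)&(i[...,1]<90)&(i[...,2]<90)&ok&(np.hypot(P[...,0]-.43,P[...,1]-.11)<.04); print("ball",m.sum(),np.round(np.median(P[m],0),4))
s=np.load("top1.npz")["im"].astype(int); d=abs(s-i).sum(2)
print("bystander diff (block, caliper)",d[120:175,275:315].mean().round(1),d[140:185,325:420].mean().round(1),"bg",d[100:170,440:480].mean().round(1))
E
python3 f.py
```

```text
wrist 7 (np.int64(171), array([-8.00000e-03,  3.18266e+02]))
wrist 8 (np.int64(171), array([-6.00000e-03,  3.17778e+02]))
now (np.int64(171), array([-7.00000e-03,  3.17987e+02]))
ball 31 [0.4337 0.1128 0.1234]
bystander diff (block, caliper) 6.3 7.3 bg 7.5
[ 0.5284 -0.0451  0.0243] F [-0.65 -6.3   2.01] T [-0.822  0.215  0.029] along -6.33
```

Call:
{"method": "drive_tool", "body": {
  "series": [
    {"travel":[0,0,0],"roll":0},
    {"travel":[0,0,0],"roll":0},
    {"travel":[0,0,0],"roll":0},
    {"travel":[0,0,0],"roll":0},
    {"travel":[0,0,0],"roll":0},
    {"travel":[0,0,0],"roll":0}
  ]
}}

```text
time_s: 15.65
eef_pos: [0.5284, -0.0451, 0.0243]
orientation: [[0.157, 0.988, 0.0], [0.988, -0.157, -0.002], [-0.002, 0.0, -1.0]]
ft_force: [-0.2, -5.3, 1.3]
grip_width: 0.0237
```

```bash
python3 -c "
from bench import job_done; print(job_done())"
```

```text
the job is handed in; nothing more can be done
None
```

I pushed the lever down to its stop, then slid the feeler in until it dragged under the foot. I handed the job in still gripping the handle, at about 15.7 s on the robot's clock.

**Lever:** My first push missed the ball, because the fingertips are about 27 mm above the reported tool point. I corrected for that and repeated the push. It ended at 17 N with almost no further movement. The last check put the ball at the height expected for fully lowered.

**Feeler:** The foot first touched about 40–42 mm past the mouth, and I went about 10 mm further. By the end the tip was some 51 mm past the mouth.
- **Drag:** The wrist force along the blade read 5.3–7.0 N while holding, against 4–10 N asked. A little of that is friction from my light press on the anvil.
- **Grip:** The handle did not slip (grip opening 24 mm, same place in the wrist picture).
- **Straightness:** The blade is within about 0.5° of the stand's measured axis. My readings of that axis ranged from about 79° to 82°, and I used 81.2°.

**Bystanders:** The sanding block and caliper areas of the top picture show no change.

I had used all 12 picture views by then, so the final checks were numeric only, and I did not look at the finished insertion.

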